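# Move a wash basket from the plain bar to the notched bar

### The arm

A 6-joint arm with a two-finger parallel gripper is mounted at the origin on the work surface. World frame = base frame: x ahead of the robot, y to its left, z up, the work surface at z = 0. Lengths are in m, angles in degrees, forces in N, time in s.
With the tool pointing down it reaches from about 0.3 to 0.75 m from the base axis. Payload 8.5 kg.
Tool frame: the origin (TCP) lies between the finger pads; the fingertips stand ahead of it and the grasp point (between the pads) lies 8 mm behind it (env.tcp_to_tips is the z of the fingertips in the tool frame, in m); z points along the fingers, x is the direction in which the jaws open and shut, and the axes are right-handed (so a half turn about z gives the same grasp; the last joint's range is limited). The gripper opens to 85 mm and grips with 20 to 120 N. Pads are 22 mm wide; open, the fingers measure 114 mm over their backs; the gripper's body (76 mm by 85 mm) begins 54 mm behind the grasp point. The pads swing forward as they close: fully open they stand 13 mm farther back than shut.
Start: joints at [-77.08, 21.807, 74.336, -0, 83.858, -12.336], TCP at [0.235, -0.497, 0.214] pointing down, gripper open.
Joint ranges: [-178.18, 178.18], [-50.72, 133.34], [12.68, 142.11], [-81.47, 261.47], [9.98, 163.14], [-165.26, 165.26]. Speed limits (degrees/s): [136.94, 136.94, 180, 180, 180, 180].

### API

Orientations are given as a 3x3 rotation matrix whose columns are the frame's x, y, z axes.
In Python, from rig import observe, viewer, env gives the robot as it stands.
- The arm moves only by the tool jog_arm, never from a script. Its arguments are lists of equal length, an entry for each row: "dr": the turn, a rotation vector about the tool's x, y, z in rad, a list of three; "slide": the shift along the tool's x, y, z in m, a list of three; "gripper": the opening, from -1 (shut) to 1 (fully open), so that 0 is half open. In form: {"dr": [[rx, ry, rz], ...], "slide": [[dx, dy, dz], ...], "gripper": [gripper, ...]}. A call has exactly 10 rows; each row shifts and turns the commanded pose from where the row before left it, along the tool's axes as they then stand; what a row does not reach is not made up. A row lasts 1/10 s, in which the tool goes at most 50 mm and 8.59 degrees, less where a joint would pass 70% of its speed; a pose out of reach is approached as far as the arm can. A call is refused whole if a number of a shift passes 0.05 or a number of a turn 0.15, either way. A call with a gripper value outside its range is refused whole. The fingers move at their own pace and stop on an object; "force" is the grip in N (left out, the last holds). Time passes only in rows, so rows that do not move let the fingers close, or fill a call up. It gives the time, the measured TCP pose, the force and the opening at its end, in the units of the state.
- observe(): the state, without advancing time (a new reading comes with each control period).
- viewer.get_image(name): name is "scene" or "side" or "wrist"; returns a dict with "pixels" (480x640x3 uint8, blue, green, red), "camera_matrix" (3x3 intrinsics, pixels), "R" (3x3) and "t" (3): a world point X has camera coordinates R X + t. Camera axes: x right, y down, z forward; pixel columns grow to the right and rows downward; lengths in m; the calibration is good to about 2 mm. A picture is of the moment at which its call begins. There is no depth.
- env.close_job(): hands the job in, once; it reports no verdict.
The state is a dict: "time_s": time; "q": joint angles; "qvel": joint speeds; "joint_efforts": joint torques, N m; "position": TCP position; "tool_rot": TCP orientation; "ft_force": force on the tool from outside, world axes, zero at the start; "wrist_torque": the same for the moment, N m; "grip_width": finger opening in m.
Only numpy, scipy, OpenCV 4.12 (cv2) and the standard library are available. Lean on these libraries where they do the work, as an engineer would, in place of code of your own. Each camera call takes 0.05 s, during which the arm holds its last target.

### The job

Unhook the wash basket from the plain bar and hang it on the notched bar of the other stand without setting it down, keeping it level all the way so that nothing spills. Slide its hook along the notched bar with light pressure until it drops fully down into the notch, then let go; never force it, and leave the other things on the bench alone.

Things in the scene. Friction and masses are not known exactly. Their poses are not given: they have to be found in the camera images.
- grip (a point): Centre of the black grip on top of the loose wash basket (about 0.45 kg, varying by a fifth, plus contents; grip it here, firmly). The grip is an upright block 16 mm wide along the basket's y, 26 mm along its x, 52 mm high (26 mm above and below this point). Axes are the basket's: z up; the hook below opens downwards, strap on the -x side, lip on the +x side.
- hook (a point): Centre of the underside of the hook's roof, 45 mm below point grip, same axes: it rests on the bar. Bent steel strip 24 mm wide (y); throat 20 mm wide (x, strap at -10, lip at +10 mm); the lip hangs 18 mm below the roof, the strap runs on down to the basket's handle. It comes off by a lift of more than 18 mm, then a move to the basket's -x; it goes on in reverse.
- basket: The whole loose basket, origin under the middle of its tray, 150 mm below point hook, same axes. Tray 100 mm (x) by 130 mm (y) by 35 mm high, centred 2 mm to +x, carried by a wire handle whose cross wire lies 46 mm below the hook's roof, at x -14 mm. It starts hung on the plain bar, off its middle by up to 20 mm.
- stand_plain: Fixed steel stand with the plain, straight bar. Origin on the bench under the middle of the bar; y runs along the bar, +x points from the bar towards the two uprights (95 mm behind the bar, at y +-112 mm; they carry the bar's ends by level arms). The basket hangs below the bar, its +x along the stand's +x, and is taken off and hung from the open -x side.
- stand_plain_bar (a point): Middle of the top edge of the plain bar, 200 mm above the bench, axes of its stand. Bar 12 mm thick (x), 24 mm high, 236 mm long.
- stand_notched: Fixed rigid stand, same size and axes as the other (either may be left or right), with a notched bar 12 mm thick, 24 mm high, 272 mm long, its top edge 200 mm up. The bar's one notch is a square cut 29 mm long (y), 10 mm deep, open at the top; the 24 mm wide hook drops into it, its roof then 10 mm below the top edge. The bar is clamped shifted along y by an unknown amount.
- stand_notched_bar (a point): Point on the line of the notched bar's top edge, midway between the stand's two arms, 200 mm above the bench, axes of the stand. It is NOT the notch: the notch's middle lies anywhere from -18 to +18 mm from this point along y, which is not measured and must be found by feel (or seen).
- bush0_mid (a point): Centre of one of two small loose steel bushes standing in the basket's tray (28 mm across, 24 mm high, 50 g).
- bush1_mid (a point): Centre of the other loose bush in the tray, alike.
- wrench: Bystander: spanner 160 mm long lying on the bench; leave alone.
- can: Bystander: closed grey can, 60 mm across, 110 mm high, between the stands at the far side; leave alone.
- tie_rod_end: Bystander: tie-rod end, a ball joint about 75 mm long and 50 mm high, standing on the robot's side of the spanner; leave alone.

How it is judged (in metres and radians):
On the way, in this order (a step that is already met when the one before it is completed fails the run):
1. the basket is off the plain bar: its hook more than 60 mm away from that bar's middle in plan and still above 170 mm (horizontal distance between hook and stand_plain_bar above 0.06 m and height (world z) of hook above 0.17 m), for 0.2 s.
2. its hook is over the notched bar: within 8 mm of the bar's line, the roof less than 5 mm above the top edge (x of hook in the frame of stand_notched_bar between -0.008 and 0.008 m and y of hook in the frame of stand_notched_bar between -0.07 and 0.07 m and z of hook in the frame of stand_notched_bar below 0.005 m), for 0.2 s.
At the end, for the whole second after the job is handed in: The basket hangs at rest on the notched bar, its hook's roof 7 to 14 mm below the bar's top edge (down in the notch), within 8 mm of the bar's line and 30 mm of the middle point, within 0.12 rad of level and 0.15 rad of the stand's direction, both bushes in its tray (x of hook in the frame of stand_notched_bar between -0.008 and 0.008 m and y of hook in the frame of stand_notched_bar between -0.03 and 0.03 m and z of hook in the frame of stand_notched_bar between -0.014 and -0.007 m and angle between basket's own z axis and vertical below 0.12 rad and angle between the y axis of basket and the y axis of stand_notched, either way round below 0.15 rad and linear speed of basket below 0.02 m/s and distance between each of bush0_mid, bush1_mid and basket below 0.08 m); the robot touches nothing.
It fails at once if the basket tips more than 0.2 rad from level (angle between basket's own z axis and vertical above 0.2 rad).
It fails at once if the basket is pressed, dragged or knocked against the notched bar or its stand with more than 25 N, or wrenched against the plain one with more than 40 N (contact force between basket and stand_notched above 25 N or contact force between basket and stand_plain above 40 N).
It fails at once if the basket is set down: its tray comes lower than 20 mm above the bench (height (world z) of basket below 0.02 m).
It fails at once if a bush leaves the basket (distance between any of bush0_mid, bush1_mid and basket above 0.1 m).
It fails at once if a bystander is moved more than 15 mm (distance of any of wrench, can, tie_rod_end from where it was at the start of the episode above 0.015 m).
It also fails if it takes over 72 s, if anything falls off the work surface, if the arm or the gripper's body presses on something with over 40 N, if the wrist force passes 120 N, or if a joint passes its speed limit or range.

## Working session

There is one attempt and no reset: what is moved stays moved. The work goes in short steps, Python scripts to look and compute and a tool call to move; the robot and the scene stay as the last step left them, time stands still between calls to the robot, and variables do not carry over. Pictures are saved under pics/ and viewed, and the job is handed in when it is done.

Besides the shell and the picture viewer there is one more tool, called after "Call:" as a command line: name --argument value ..., lists and objects as JSON in quotes. jog_arm: Moves the arm, as the interface text tells. Its arguments: {"type":"object","properties":{"dr":{"type":"array","items":{"type":"array","items":{"type":"number"}}},"slide":{"type":"array","items":{"type":"array","items":{"type":"number"}}},"gripper":{"type":"array","items":{"type":"number"}},"force":{"type":"number"}},"required":["dr","slide","gripper"]}

```bash
ls; mkdir -p pics; python3 - <<'E'
from rig import observe, viewer, env
import cv2
s=observe();print(s); print(env.tcp_to_tips)
for n in ["scene","side","wrist"]:
    d=viewer.get_image(n);cv2.imwrite(f"pics/a_{n}.png",d["pixels"]);print(n,d["camera_matrix"],d["R"],d["t"])
E
```

```text
pics
{'time_s': 0.0, 'q': array([-7.70801006e+01,  2.18404731e+01,  7.43855891e+01, -2.31065125e-04,
        8.38575988e+01, -1.23360809e+01]), 'qvel': array([ 0.03043506, -0.0025033 ,  0.01821744,  0.09467328,  0.04128111,
        0.09464678]), 'joint_efforts': array([-4.28009826e-04, -4.48461199e+01, -2.31282806e+01, -2.49415070e-04,
        4.70202984e-03,  3.01259126e-05]), 'position': array([ 0.23458535, -0.49710751,  0.21351172]), 'tool_rot': array([[ 4.26663299e-01, -9.04410482e-01, -3.30383223e-04],
       [-9.04409416e-01, -4.26663315e-01,  1.42229678e-03],
       [-1.42730252e-03, -3.08040138e-04, -9.99998934e-01]]), 'ft_force': array([0.02919423, 0.41458688, 0.15486367]), 'wrist_torque': array([-0.00220806, -0.00988832, -0.05847121]), 'grip_width': 0.08550220402935728}
0.011
scene [[578.91485063   0.         321.50253533]
 [  0.         578.91485063 236.46084897]
 [  0.           0.           1.        ]] [[ 0.09489909  0.99539444  0.01356758]
 [ 0.57163607 -0.04333054 -0.81936235]
 [-0.81500084  0.08551246 -0.57311539]] [-0.05837352 -0.17362643  1.3983539 ]
side [[567.97574113   0.         321.11834883]
 [  0.         567.97574113 233.99048537]
 [  0.           0.           1.        ]] [[-0.95533089 -0.29479648 -0.02092682]
 [-0.15580337  0.56254205 -0.81195551]
 [ 0.25113384 -0.77242571 -0.58334408]] [0.53589394 0.20829323 1.01786154]
wrist [[331.52361842   0.         327.31976646]
 [  0.         331.52361842 241.0317367 ]
 [  0.           0.           1.        ]] [[ 0.427078   -0.90421415 -0.00107432]
 [-0.8715588  -0.41197008  0.26583061]
 [-0.24081038 -0.11259407 -0.96401916]] [-0.55034922 -0.03329961  0.37836835]
```

View pics/a_scene.png

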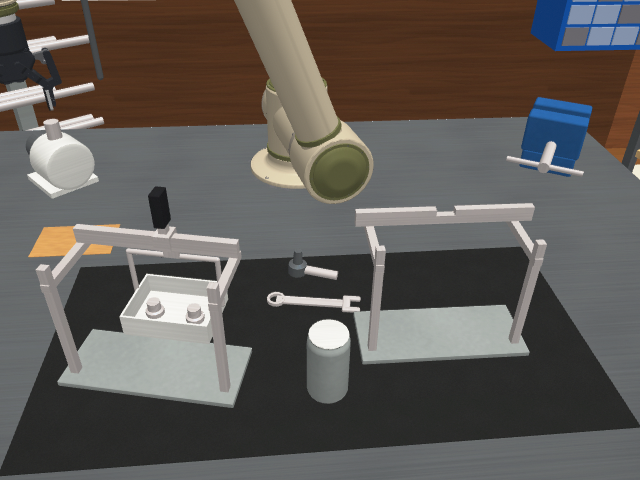

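View pics/a_side.png

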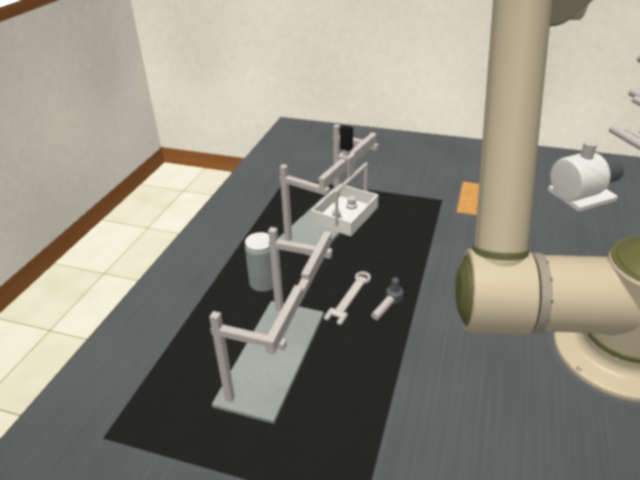

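View pics/a_wrist.png

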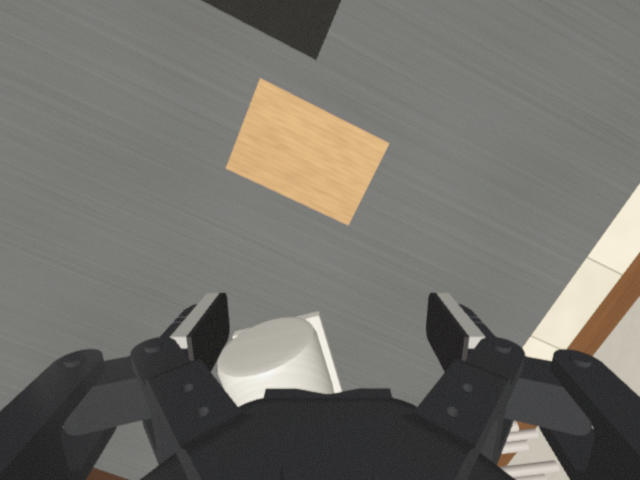

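The scene view shows the plain bar at left (75–240, 230–250) with the basket's grip at (160,207). The notched bar is at right (357–533, 205–222), with the notch near (446,213). I'll zoom in for exact pixels.

```bash
python3 - <<'E'
import cv2
a=cv2.imread("pics/a_scene.png")
cv2.imwrite("pics/z1.png",cv2.resize(a[175:265,60:260],None,fx=4,fy=4,interpolation=cv2.INTER_CUBIC))
cv2.imwrite("pics/z2.png",cv2.resize(a[195:265,345:545],None,fx=4,fy=4,interpolation=cv2.INTER_CUBIC))
b=cv2.imread("pics/a_side.png")
cv2.imwrite("pics/z3.png",cv2.resize(b[110:240,260:400],None,fx=4,fy=4,interpolation=cv2.INTER_CUBIC))
E
```

```text
(no output)
```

View pics/z1.png

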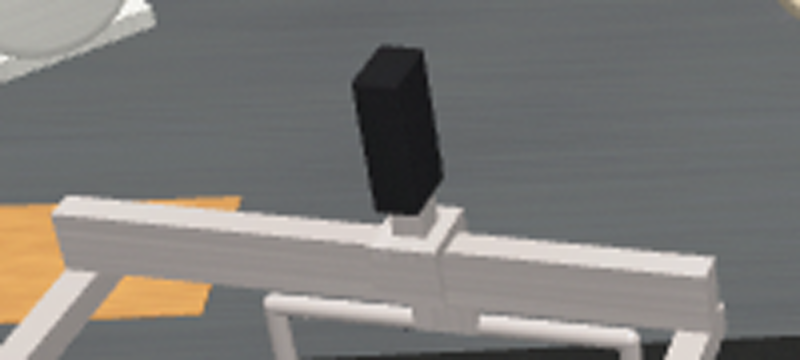

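View pics/z2.png

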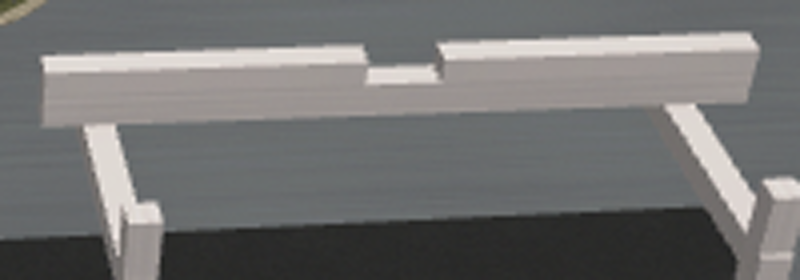

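View pics/z3.png

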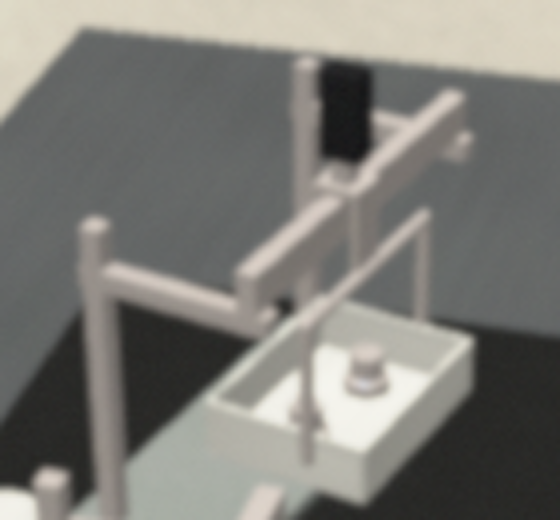

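```bash
cat > h.py <<'E'
import numpy as np
def bp(d,u,v,z):
    K,R,t=d["camera_matrix"],d["R"],d["t"]
    r=R.T@np.linalg.inv(K)@np.array([u,v,1.]);C=-R.T@t
    return C+r*(z-C[2])/r[2]
def pr(d,X):
    p=d["camera_matrix"]@(d["R"]@np.asarray(X,float)+d["t"]);return p[:2]/p[2]
E
python3 - <<'E'
from rig import viewer
from h import *
np.set_printoptions(precision=4,suppress=True)
d=viewer.get_image("scene")
def P(l,o,z,n):
    for X,Y in l: print(n,(X,Y),bp(d,(X+.5)/4-.5+o[0],(Y+.5)/4-.5+o[1],z))
P([(55,213),(712,277),(65,197),(715,257)],(60,175),.2,"plain")
P([(354,84),(407,88),(424,50),(378,45)],(60,175),.271,"griptop")
P([(375,211),(420,215),(442,178)],(60,175),.219,"gripbot")
P([(41,73),(757,48),(42,57),(752,33)],(345,195),.2,"notched")
P([(366,62),(440,60)],(345,195),.2,"notchtop")
P([(368,84),(438,82)],(345,195),.19,"notchbot")
P([(83,125),(116,124),(662,106),(692,103)],(345,195),.176,"arms at under-edge")
E
```

```text
plain (55, 213) [ 0.5432 -0.3453  0.2   ]
plain (712, 277) [ 0.5992 -0.1155  0.2   ]
plain (65, 197) [ 0.5331 -0.3443  0.2   ]
plain (715, 257) [ 0.5875 -0.1148  0.2   ]
griptop (354, 84) [ 0.5826 -0.2259  0.271 ]
griptop (407, 88) [ 0.5864 -0.2086  0.271 ]
griptop (424, 50) [ 0.5622 -0.2062  0.271 ]
griptop (378, 45) [ 0.5577 -0.2217  0.271 ]
gripbot (375, 211) [ 0.5789 -0.2276  0.219 ]
gripbot (420, 215) [ 0.5825 -0.2122  0.219 ]
gripbot (442, 178) [ 0.5601 -0.2075  0.219 ]
notched (41, 73) [0.5337 0.0545 0.2   ]
notched (757, 48) [0.5364 0.3271 0.2   ]
notched (42, 57) [0.5228 0.0564 0.2   ]
notched (752, 33) [0.5257 0.3295 0.2   ]
notchtop (366, 62) [0.5351 0.1765 0.2   ]
notchtop (440, 60) [0.5358 0.2046 0.2   ]
notchbot (368, 84) [0.5349 0.1786 0.19  ]
notchbot (438, 82) [0.5355 0.2054 0.19  ]
arms at under-edge (83, 125) [0.5336 0.0715 0.176 ]
arms at under-edge (116, 124) [0.5339 0.084  0.176 ]
arms at under-edge (662, 106) [0.5373 0.2946 0.176 ]
arms at under-edge (692, 103) [0.5362 0.3069 0.176 ]
```

The bars and notch come out as follows:

| Item | x (m) | y (m) | yaw |
|---|---|---|---|
| Plain bar middle | 0.566 | -0.230 | -13.6° |
| Grip (z 0.245) | 0.571 | -0.217 | as plain bar |
| Notched bar line | 0.530 | – | -0.6° |
| Notch middle | – | 0.191 | – |

I'll rise, then travel to a point above the grip.

Call:
jog_arm --dr '[[0, 0, 0], [0, 0, 0], [0, 0, 0], [0, 0, 0], [0, 0, 0], [0, 0, 0], [0, 0, 0], [0, 0, 0], [0, 0, 0], [0, 0, 0]]' --slide '[[0, 0, -0.03], [0, 0, -0.04], [0, 0, -0.04], [-0.01, -0.035, 0], [-0.01, -0.04, 0], [-0.01, -0.04, 0], [-0.01, -0.04, 0], [-0.01, -0.04, 0], [-0.01, -0.04, 0], [-0.01, -0.03, 0]]' --gripper '[1, 1, 1, 1, 1, 1, 1, 1, 1, 1]' --force 80

```text
time_s: 1.2
position: [0.4459, -0.3193, 0.3239]
tool_rot: [[0.428, -0.904, -0.0], [-0.904, -0.428, 0.001], [-0.001, -0.0, -1.0]]
ft_force: [-0.8, 0.1, 0.5]
grip_width: 0.0854
```

Call:
jog_arm --dr '[[0, 0, 0.1], [0, 0, 0.12], [0, 0, 0.12], [0, 0, 0.12], [0, 0, 0.12], [0, 0, 0.1], [0, 0, 0], [0, 0, 0], [0, 0, 0], [0, 0, 0]]' --slide '[[0, 0, 0], [0, 0, 0], [0, 0, 0], [0, 0, 0], [0, 0, 0], [0, 0, 0], [0, 0, 0], [0, 0, 0], [0, 0, 0], [0, 0, 0]]' --gripper '[1, 1, 1, 1, 1, 1, 1, 1, 1, 1]'

```text
time_s: 2.2
position: [0.4444, -0.321, 0.3241]
tool_rot: [[-0.236, -0.972, -0.0], [-0.972, 0.236, 0.0], [-0.0, 0.0, -1.0]]
ft_force: [-0.2, 0.1, -1.1]
grip_width: 0.0856
```

```bash
python3 - <<'E'
from rig import observe, viewer
from h import *
import cv2
np.set_printoptions(precision=4,suppress=True)
s=observe();print(s["time_s"],s["q"],s["position"]);print(s["tool_rot"],s["ft_force"])
print("to grip tool frame",s["tool_rot"].T@(np.array([.571,-.2166,.237])-s["position"]))
d=viewer.get_image("wrist");print(d["R"],d["t"]);cv2.imwrite("pics/b_wrist.png",d["pixels"])
E
```

```text
2.2 [-48.2167  18.6942  61.2363  -0.0003 100.0751  55.4214] [ 0.4444 -0.321   0.3241]
[[-0.2358 -0.9718 -0.0001]
 [-0.9718  0.2358  0.0001]
 [-0.0001  0.0001 -1.    ]] [-0.2474  0.1151 -1.0995]
to grip tool frame [-0.1313 -0.0984  0.0871]
[[-0.2353 -0.9719  0.0002]
 [-0.9369  0.2269  0.266 ]
 [-0.2586  0.0624 -0.964 ]] [-0.2073  0.4271  0.6194]
```

View pics/b_wrist.png

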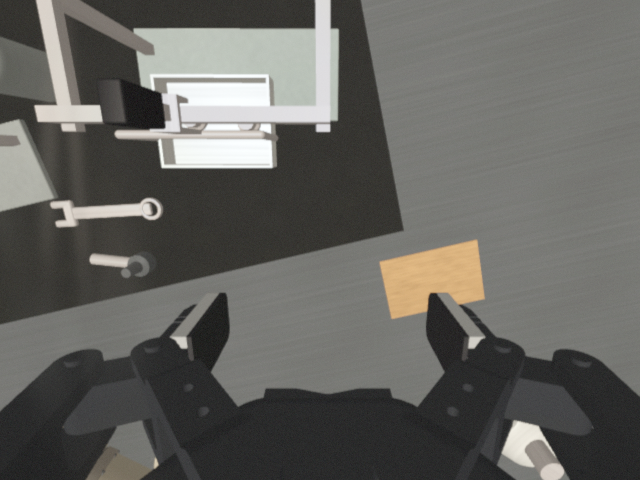

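The wrist view shows the bar horizontal at row 113, so the yaw is aligned. The grip top is near (115,100). I'll move above it.

Call:
jog_arm --dr '[[0, 0, 0], [0, 0, 0], [0, 0, 0], [0, 0, 0], [0, 0, 0], [0, 0, 0], [0, 0, 0], [0, 0, 0], [0, 0, 0], [0, 0, 0]]' --slide '[[-0.02, -0.015, 0], [-0.026, -0.02, 0], [-0.026, -0.02, 0], [-0.026, -0.02, 0], [-0.023, -0.013, 0], [-0.01, -0.01, 0], [0, 0, 0], [0, 0, 0], [0, 0, 0], [0, 0, 0]]' --gripper '[1, 1, 1, 1, 1, 1, 1, 1, 1, 1]'

```text
time_s: 3.25
position: [0.5701, -0.2179, 0.3243]
tool_rot: [[-0.238, -0.971, 0.0], [-0.971, 0.238, -0.0], [0.0, -0.0, -1.0]]
ft_force: [0.3, 0.5, 0.6]
grip_width: 0.0851
```

```bash
python3 - <<'E'
from rig import observe, viewer
from h import *
import cv2
np.set_printoptions(precision=4,suppress=True)
s=observe();print(s["time_s"],s["q"],s["position"]);print(s["tool_rot"],s["ft_force"])
print("to grip tool frame",s["tool_rot"].T@(np.array([.571,-.2166,.237])-s["position"]))
for n in ["wrist","scene","side"]:
  d=viewer.get_image(n);print(n,pr(d,s["position"]),pr(d,[.571,-.2166,.271]),pr(d,[.571,-.2166,.245]));cv2.imwrite(f"pics/c_{n}.png",d["pixels"])
E
```

```text
3.25 [-32.0126  25.7692  50.1783  -0.0065 104.0395  71.7694] [ 0.5701 -0.2179  0.3243]
[[-0.2383 -0.9712  0.0001]
 [-0.9712  0.2383 -0.0002]
 [ 0.0002 -0.0002 -1.    ]] [0.3362 0.4746 0.611 ]
to grip tool frame [-0.0015 -0.0006  0.0873]
wrist [327.7565 287.3348] [325.4736 254.7977] [325.6434 244.184 ]
scene [149.4441 153.8437] [156.6999 190.7944] [159.6086 207.6064]
side [345.389  101.2564] [344.6927 125.9946] [344.6517 137.4891]
```

View pics/c_wrist.png

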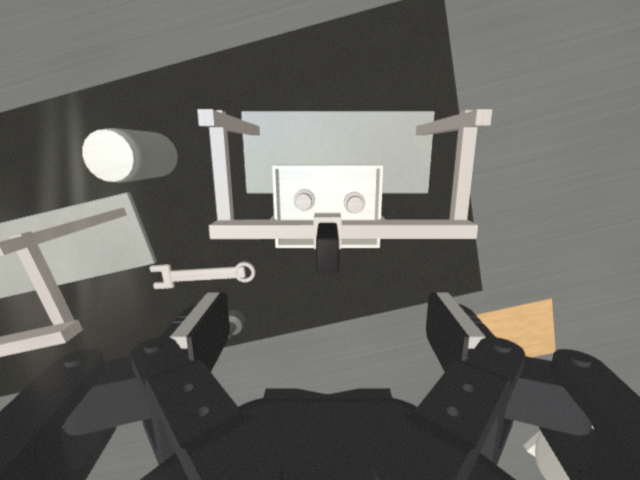

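View pics/c_scene.png

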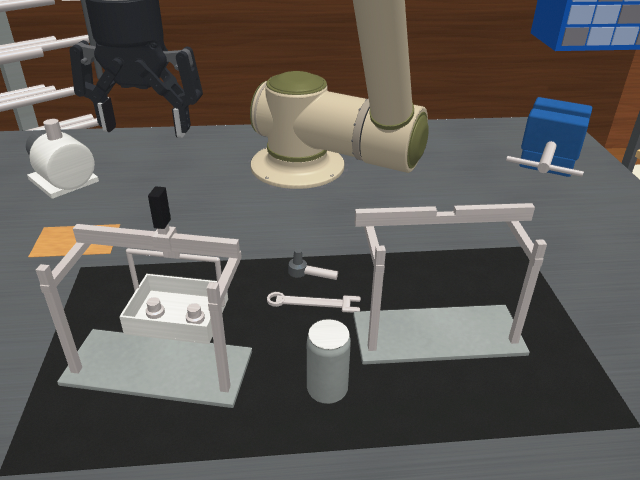

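```bash
python3 - <<'E'
import cv2
from rig import viewer
from h import *
a=cv2.imread("pics/c_wrist.png")
cv2.imwrite("pics/z4.png",cv2.resize(a[200:290,270:390],None,fx=6,fy=6,interpolation=cv2.INTER_CUBIC))
E
```

```text
(no output)
```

View pics/z4.png

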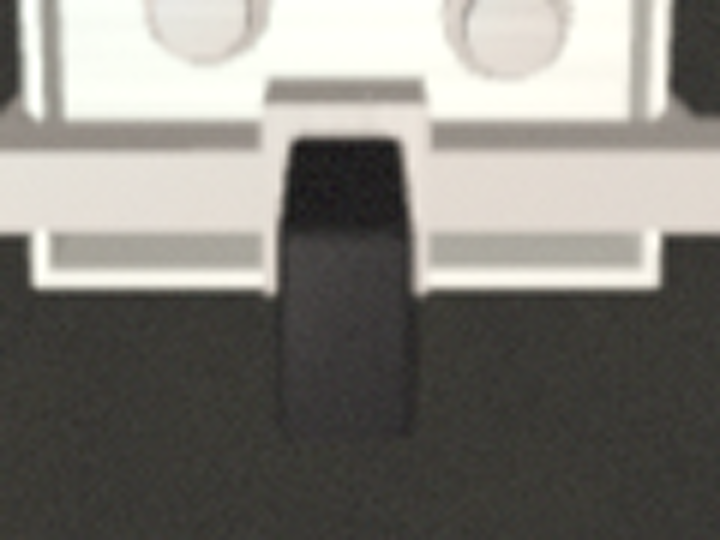

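The grip's top face is centred at about (327.3, 255.6), within 1 mm of the tool axis. I'll descend and grip.

Call:
jog_arm --dr '[[0, 0, 0], [0, 0, 0], [0, 0, 0], [0, 0, 0], [0, 0, 0], [0, 0, 0], [0, 0, 0], [0, 0, 0], [0, 0, 0], [0, 0, 0]]' --slide '[[0, 0, 0.02], [0, 0, 0.025], [0, 0, 0.02], [0, 0, 0.012], [0, 0, 0.008], [0, 0, 0], [0, 0, 0], [0, 0, 0], [0, 0, 0], [0, 0, 0]]' --gripper '[1, 1, 1, 1, 1, 1, 1, -1, -1, -1]' --force 80

```text
time_s: 4.4
position: [0.5708, -0.217, 0.2395]
tool_rot: [[-0.237, -0.972, 0.001], [-0.972, 0.237, -0.0], [0.0, -0.001, -1.0]]
ft_force: [0.4, 0.3, 0.1]
grip_width: 0.0441
```

Call:
jog_arm --dr '[[0, 0, 0], [0, 0, 0], [0, 0, 0], [0, 0, 0], [0, 0, 0], [0, 0, 0], [0, 0, 0], [0, 0, 0], [0, 0, 0], [0, 0, 0]]' --slide '[[0, 0, 0], [0, 0, 0], [0, 0, 0], [0, 0, 0], [0, 0, 0], [0, 0, 0], [0, 0, 0], [0, 0, 0], [0, 0, 0], [0, 0, 0]]' --gripper '[-1, -1, -1, -1, -1, -1, -1, -1, -1, -1]'

```text
time_s: 5.4
position: [0.5708, -0.2171, 0.2395]
tool_rot: [[-0.237, -0.972, 0.001], [-0.972, 0.237, -0.001], [0.0, -0.001, -1.0]]
ft_force: [-1.3, 0.2, 4.8]
grip_width: 0.0135
```

```bash
python3 - <<'E'
from rig import observe, viewer
from h import *
import cv2
np.set_printoptions(precision=4,suppress=True)
s=observe();print(s["time_s"],s["q"],s["position"],s["grip_width"],s["wrist_torque"],s["ft_force"]);print(s["tool_rot"])
for n in ["scene","side"]:
  d=viewer.get_image(n);cv2.imwrite(f"pics/d_{n}.png",d["pixels"])
E
```

```text
5.4 [-31.9141  27.2131  61.2442  -0.0038  91.4945  71.7926] [ 0.5708 -0.2171  0.2395] 0.013529277665034794 [-0.0593  0.1723 -0.037 ] [-1.3424  0.1699  4.8127]
[[-0.237  -0.9715  0.0007]
 [-0.9715  0.237  -0.0005]
 [ 0.0003 -0.0008 -1.    ]]
```

View pics/d_scene.png

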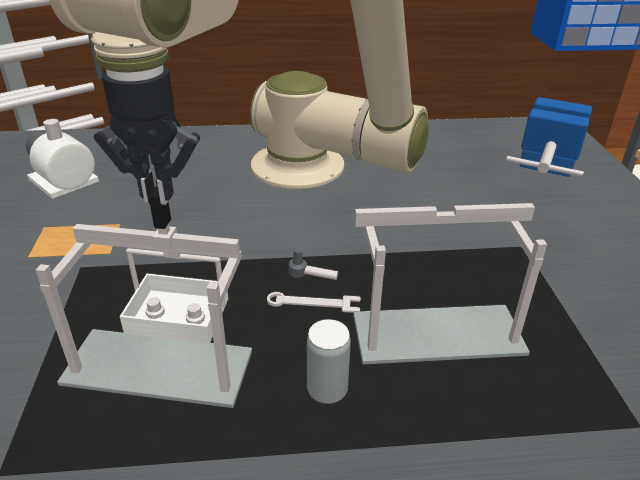

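The grip is held: opening 13.5 mm, basket undisturbed in the picture. I'll lift gently by about 36 mm.

Call:
jog_arm --dr '[[0, 0, 0], [0, 0, 0], [0, 0, 0], [0, 0, 0], [0, 0, 0], [0, 0, 0], [0, 0, 0], [0, 0, 0], [0, 0, 0], [0, 0, 0]]' --slide '[[0, 0, -0.001], [0, 0, -0.002], [0, 0, -0.003], [0, 0, -0.005], [0, 0, -0.006], [0, 0, -0.006], [0, 0, -0.006], [0, 0, -0.004], [0, 0, -0.002], [0, 0, -0.001]]' --gripper '[-1, -1, -1, -1, -1, -1, -1, -1, -1, -1]'

```text
time_s: 6.5
position: [0.5707, -0.217, 0.2753]
tool_rot: [[-0.237, -0.972, 0.0], [-0.972, 0.237, -0.0], [0.0, -0.0, -1.0]]
ft_force: [-0.2, -0.2, -5.1]
grip_width: 0.0135
```

```bash
python3 - <<'E'
from rig import observe, viewer
from h import *
import cv2
np.set_printoptions(precision=4,suppress=True)
s=observe();print(s["time_s"],s["position"],s["grip_width"],s["wrist_torque"],s["ft_force"]);print(s["tool_rot"])
v=[]
for n in ["scene","side"]:
  d=viewer.get_image(n);v.append(d["pixels"])
cv2.imwrite("pics/e.png",np.hstack([cv2.resize(v[0][130:350,30:280],(400,352)),cv2.resize(v[1][80:260,230:430],(400,352))]))
E
```

```text
6.5 [ 0.5707 -0.217   0.2753] 0.0135233899535125 [-0.0362  0.0202  0.0095] [-0.1522 -0.1883 -5.1353]
[[-0.2369 -0.9715  0.0001]
 [-0.9715  0.2369 -0.    ]
 [ 0.     -0.0001 -1.    ]]
```

View pics/e.png

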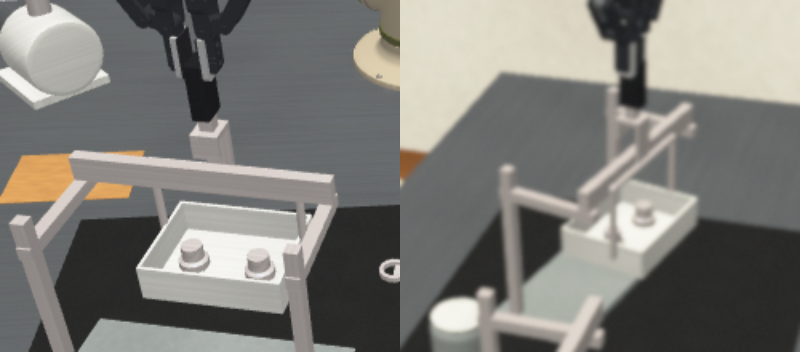

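The basket is off the bar, level, with both bushes in the tray. I'll back it out along the basket's -x (tool +y).

Call:
jog_arm --dr '[[0, 0, 0], [0, 0, 0], [0, 0, 0], [0, 0, 0], [0, 0, 0], [0, 0, 0], [0, 0, 0], [0, 0, 0], [0, 0, 0], [0, 0, 0]]' --slide '[[0, 0.003, 0], [0, 0.008, 0], [0, 0.012, 0], [0, 0.015, 0], [0, 0.016, 0], [0, 0.014, 0], [0, 0.011, 0], [0, 0.007, 0], [0, 0.003, 0], [0, 0.001, 0]]' --gripper '[-1, -1, -1, -1, -1, -1, -1, -1, -1, -1]'

```text
time_s: 7.6
position: [0.4832, -0.1957, 0.2752]
tool_rot: [[-0.237, -0.972, 0.0], [-0.972, 0.237, -0.0], [0.0, -0.0, -1.0]]
ft_force: [0.9, -0.3, -4.1]
grip_width: 0.0139
```

Call:
jog_arm --dr '[[0, 0, -0.01], [0, 0, -0.02], [0, 0, -0.03], [0, 0, -0.03], [0, 0, -0.03], [0, 0, -0.03], [0, 0, -0.03], [0, 0, -0.03], [0, 0, -0.015], [0, 0, -0.004]]' --slide '[[-0.003, 0, 0], [-0.007, 0, 0], [-0.011, 0, 0], [-0.015, 0, 0], [-0.018, 0, 0], [-0.02, 0, 0], [-0.02, 0, 0], [-0.02, 0, 0], [-0.02, 0, 0], [-0.02, 0, 0]]' --gripper '[-1, -1, -1, -1, -1, -1, -1, -1, -1, -1]'

```text
time_s: 8.6
position: [0.4994, -0.0408, 0.2752]
tool_rot: [[-0.007, -1.0, 0.0], [-1.0, 0.007, 0.0], [-0.0, -0.0, -1.0]]
ft_force: [0.2, -0.2, -4.3]
grip_width: 0.0141
```

Call:
jog_arm --dr '[[0, 0, 0], [0, 0, 0], [0, 0, 0], [0, 0, 0], [0, 0, 0], [0, 0, 0], [0, 0, 0], [0, 0, 0], [0, 0, 0], [0, 0, 0]]' --slide '[[-0.02, 0.003, 0], [-0.02, 0.005, 0], [-0.02, 0.007, 0], [-0.02, 0.008, 0], [-0.02, 0.008, 0], [-0.018, 0.007, 0], [-0.014, 0.005, 0], [-0.01, 0.003, 0], [-0.005, 0.001, 0], [-0.002, 0, 0]]' --gripper '[-1, -1, -1, -1, -1, -1, -1, -1, -1, -1]'

```text
time_s: 9.6
position: [0.4539, 0.1072, 0.2752]
tool_rot: [[-0.009, -1.0, 0.0], [-1.0, 0.009, -0.0], [0.0, -0.0, -1.0]]
ft_force: [-0.1, -1.1, -4.6]
grip_width: 0.0138
```

```bash
python3 - <<'E'
from rig import observe, viewer
from h import *
import cv2
np.set_printoptions(precision=4,suppress=True)
s=observe();print(s["time_s"],s["position"],s["grip_width"],s["wrist_torque"],s["ft_force"]);print(s["tool_rot"])
v=[]
for n in ["scene","side"]:
  d=viewer.get_image(n);v.append(d["pixels"])
cv2.imwrite("pics/f.png",np.hstack([cv2.resize(v[0],(400,300)),cv2.resize(v[1],(400,300))]))
E
```

```text
9.6 [0.4539 0.1072 0.2752] 0.013842115394014828 [-0.041  -0.013  -0.0155] [-0.1111 -1.0569 -4.5784]
[[-0.009  -1.      0.0002]
 [-1.      0.009  -0.0001]
 [ 0.0001 -0.0002 -1.    ]]
```

View pics/f.png

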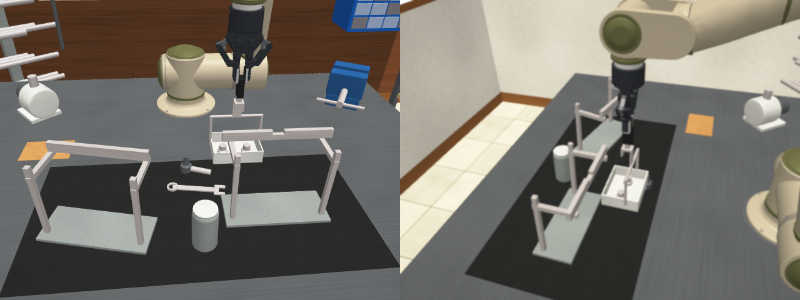

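Basket level, bushes in place, and well clear of the notched bar. Next I'll go over the bar, about 30 mm short of the notch.

Call:
jog_arm --dr '[[0, 0, 0], [0, 0, 0], [0, 0, 0], [0, 0, 0], [0, 0, 0], [0, 0, 0], [0, 0, 0], [0, 0, 0], [0, 0, 0], [0, 0, 0]]' --slide '[[-0.003, -0.003, 0], [-0.007, -0.007, 0], [-0.01, -0.011, 0], [-0.01, -0.013, 0], [-0.01, -0.013, 0], [-0.008, -0.011, 0], [-0.004, -0.009, 0], [-0.002, -0.005, 0], [0, -0.003, 0], [0, -0.001, 0]]' --gripper '[-1, -1, -1, -1, -1, -1, -1, -1, -1, -1]'

```text
time_s: 10.7
position: [0.5307, 0.1596, 0.2751]
tool_rot: [[-0.011, -1.0, -0.0], [-1.0, 0.011, -0.0], [0.0, 0.0, -1.0]]
ft_force: [-0.5, 0.4, -5.7]
grip_width: 0.0136
```

```bash
python3 - <<'E'
from rig import observe, viewer
from h import *
import cv2
np.set_printoptions(precision=4,suppress=True)
s=observe();print(s["time_s"],s["position"],s["grip_width"],s["wrist_torque"],s["ft_force"]);print(s["tool_rot"])
d=viewer.get_image("scene");a=d["pixels"]
cv2.imwrite("pics/g1.png",cv2.resize(a[140:240,350:550],None,fx=4,fy=4,interpolation=cv2.INTER_CUBIC))
a=viewer.get_image("side")["pixels"]
cv2.imwrite("pics/g2.png",cv2.resize(a[150:350,200:400],None,fx=3,fy=3,interpolation=cv2.INTER_CUBIC))
E
```

```text
10.7 [0.5307 0.1596 0.2751] 0.013643507899262518 [-0.0477 -0.024  -0.0223] [-0.4688  0.3782 -5.6751]
[[-0.0105 -0.9999 -0.0001]
 [-0.9999  0.0105 -0.0002]
 [ 0.0002  0.0001 -1.    ]]
```

View pics/g1.png

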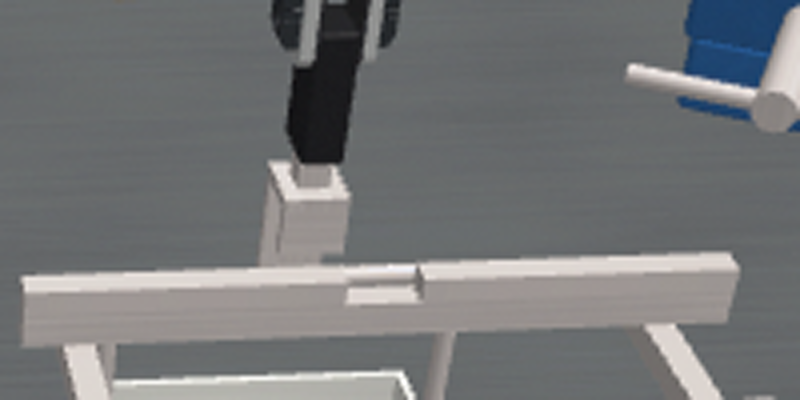

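View pics/g2.png

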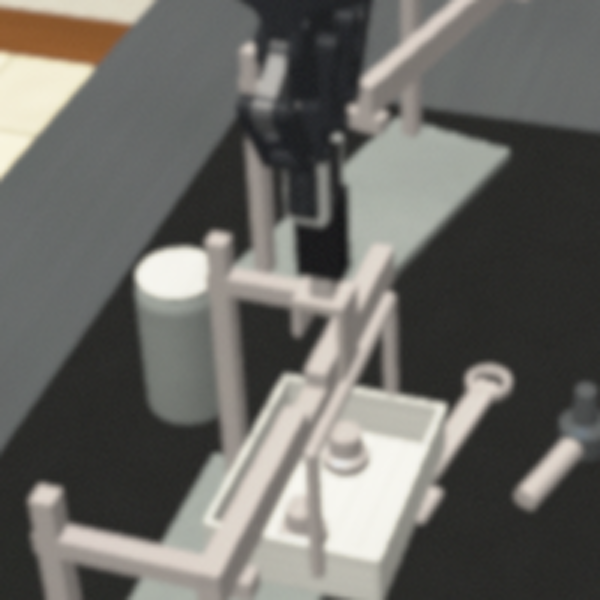

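```bash
python3 - <<'E'
from rig import viewer
from h import *
np.set_printoptions(precision=4,suppress=True)
d=viewer.get_image("scene")
def P(l,o,z,n):
    for X,Y in l: print(n,(X,Y),bp(d,(X+.5)/4-.5+o[0],(Y+.5)/4-.5+o[1],z))
P([(285,203),(350,198),(268,162)],(350,140),.239,"roof top")
P([(289,132),(302,163),(341,164)],(350,140),.255,"gripbot")
P([(22,292),(740,268),(25,277),(735,253)],(350,140),.2,"bar")
P([(345,303),(419,300),],(350,140),.19,"notchbot")
E
```

```text
roof top (285, 203) [0.5415 0.1473 0.239 ]
roof top (350, 198) [0.5397 0.1717 0.239 ]
roof top (268, 162) [0.5116 0.1481 0.239 ]
gripbot (289, 132) [0.5182 0.1526 0.255 ]
gripbot (302, 163) [0.5411 0.1518 0.255 ]
gripbot (341, 164) [0.5428 0.1655 0.255 ]
bar (22, 292) [0.5331 0.0549 0.2   ]
bar (740, 268) [0.5364 0.3282 0.2   ]
bar (25, 277) [0.5229 0.0575 0.2   ]
bar (735, 253) [0.5258 0.3306 0.2   ]
notchbot (345, 303) [0.5342 0.1777 0.19  ]
notchbot (419, 300) [0.5342 0.2061 0.19  ]
```

Call:
jog_arm --dr '[[0, 0, 0], [0, 0, 0], [0, 0, 0], [0, 0, 0], [0, 0, 0], [0, 0, 0], [0, 0, 0], [0, 0, 0], [0, 0, 0], [0, 0, 0]]' --slide '[[0, 0.001, 0.002], [0, 0, 0.003], [0, 0, 0.004], [0, 0, 0.004], [0, 0, 0.003], [0, 0, 0.001], [0, 0, 0], [0, 0, 0], [0, 0, 0], [0, 0, 0]]' --gripper '[-1, -1, -1, -1, -1, -1, -1, -1, -1, -1]'

```text
time_s: 11.85
position: [0.5295, 0.1598, 0.2582]
tool_rot: [[-0.01, -1.0, 0.0], [-1.0, 0.01, -0.0], [-0.0, -0.0, -1.0]]
ft_force: [0.6, -0.1, -4.5]
grip_width: 0.014
```

```bash
python3 - <<'E'
from rig import observe, viewer
from h import *
import cv2
np.set_printoptions(precision=4,suppress=True)
s=observe();print(s["time_s"],s["position"],s["grip_width"],s["wrist_torque"],s["ft_force"])
d=viewer.get_image("scene");a=d["pixels"]
cv2.imwrite("pics/h1.png",cv2.resize(a[165:225,390:490],None,fx=8,fy=8,interpolation=cv2.INTER_CUBIC))
a=viewer.get_image("side")["pixels"]
cv2.imwrite("pics/h2.png",cv2.resize(a[225:305,270:370],None,fx=7,fy=7,interpolation=cv2.INTER_CUBIC))
E
```

```text
11.85 [0.5295 0.1598 0.2582] 0.013962112149570525 [0.0177 0.0036 0.007 ] [ 0.5661 -0.1474 -4.5352]
```

View pics/h1.png

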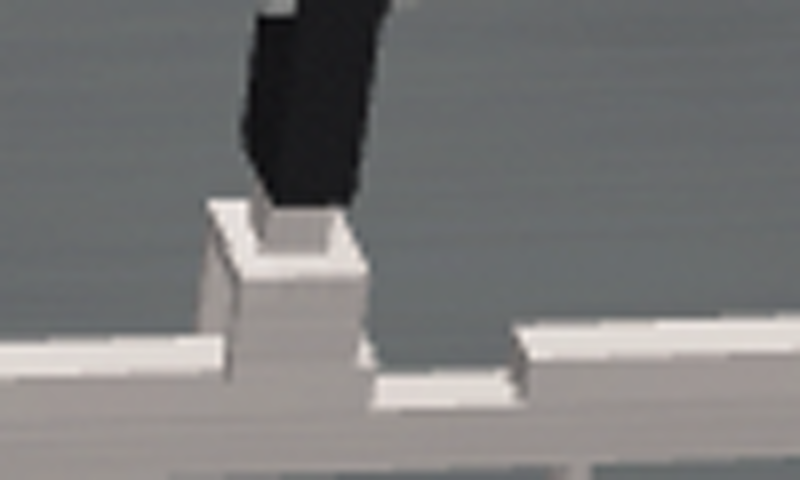

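View pics/h2.png

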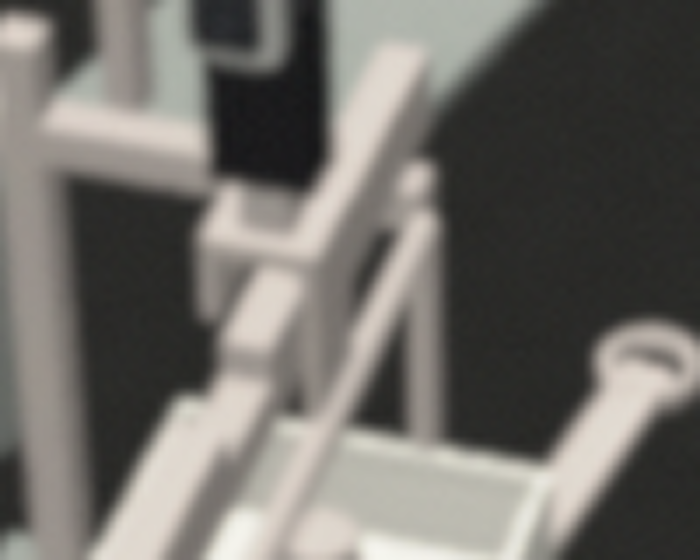

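The side view shows the hook straddling the bar, lip on the far side at (215,270) and strap on the near side. I'll lower to just above contact.

Call:
jog_arm --dr '[[0, 0, 0], [0, 0, 0], [0, 0, 0], [0, 0, 0], [0, 0, 0], [0, 0, 0], [0, 0, 0], [0, 0, 0], [0, 0, 0], [0, 0, 0]]' --slide '[[0, 0, 0.001], [0, 0, 0.002], [0, 0, 0.003], [0, 0, 0.003], [0, 0, 0.003], [0, 0, 0.002], [0, 0, 0.001], [0, 0, 0.001], [0, 0, 0], [0, 0, 0]]' --gripper '[-1, -1, -1, -1, -1, -1, -1, -1, -1, -1]'

```text
time_s: 12.95
position: [0.5295, 0.1598, 0.2422]
tool_rot: [[-0.01, -1.0, 0.0], [-1.0, 0.01, 0.0], [-0.0, -0.0, -1.0]]
ft_force: [-0.6, 0.1, -4.9]
grip_width: 0.0138
```

Call:
jog_arm --dr '[[0, 0, 0], [0, 0, 0], [0, 0, 0], [0, 0, 0], [0, 0, 0], [0, 0, 0], [0, 0, 0], [0, 0, 0], [0, 0, 0], [0, 0, 0]]' --slide '[[0, 0, 0.0005], [0, 0, 0.0005], [0, 0, 0.0005], [0, 0, 0.0005], [0, 0, 0.0005], [0, 0, 0], [0, 0, 0], [0, 0, 0], [0, 0, 0], [0, 0, 0]]' --gripper '[-1, -1, -1, -1, -1, -1, -1, -1, -1, -1]'

```text
time_s: 13.95
position: [0.5295, 0.1598, 0.2396]
tool_rot: [[-0.01, -1.0, -0.0], [-1.0, 0.01, 0.0], [-0.0, 0.0, -1.0]]
ft_force: [0.5, -0.6, -4.8]
grip_width: 0.0138
```

Call:
jog_arm --dr '[[0, 0, 0], [0, 0, 0], [0, 0, 0], [0, 0, 0], [0, 0, 0], [0, 0, 0], [0, 0, 0], [0, 0, 0], [0, 0, 0], [0, 0, 0]]' --slide '[[0, 0, 0.0005], [0, 0, 0], [0, 0, 0], [0, 0, 0], [0, 0, 0], [0, 0, 0], [0, 0, 0], [0, 0, 0], [0, 0, 0], [0, 0, 0]]' --gripper '[-1, -1, -1, -1, -1, -1, -1, -1, -1, -1]'

```text
time_s: 14.95
position: [0.5297, 0.1598, 0.2395]
tool_rot: [[-0.01, -1.0, 0.001], [-1.0, 0.01, 0.0], [-0.0, -0.001, -1.0]]
ft_force: [-0.8, -0.5, 5.2]
grip_width: 0.0137
```

Call:
jog_arm --dr '[[0, 0, 0], [0, 0, 0], [0, 0, 0], [0, 0, 0], [0, 0, 0], [0, 0, 0], [0, 0, 0], [0, 0, 0], [0, 0, 0], [0, 0, 0]]' --slide '[[0, 0, 0.0005], [0, 0, 0], [0, 0, 0], [0, 0, 0], [0, 0, 0], [0, 0, 0], [0, 0, 0], [0, 0, 0], [0, 0, 0], [0, 0, 0]]' --gripper '[-1, -1, -1, -1, -1, -1, -1, -1, -1, -1]'

```text
time_s: 15.95
position: [0.5297, 0.1598, 0.2395]
tool_rot: [[-0.01, -1.0, 0.002], [-1.0, 0.01, 0.0], [-0.0, -0.002, -1.0]]
ft_force: [-1.7, -0.6, 8.7]
grip_width: 0.0136
```

Contact at z 0.2395, about 10–13 N on the bar. I'll ease off slightly and slide towards the notch (+y).

Call:
jog_arm --dr '[[0, 0, 0], [0, 0, 0], [0, 0, 0], [0, 0, 0], [0, 0, 0], [0, 0, 0], [0, 0, 0], [0, 0, 0], [0, 0, 0], [0, 0, 0]]' --slide '[[0, 0, -0.0005], [-0.001, 0, 0], [-0.002, 0, 0], [-0.002, 0, 0], [-0.002, 0, 0], [-0.002, 0, 0], [-0.002, 0, 0], [-0.002, 0, 0], [-0.002, 0, 0], [-0.001, 0, 0]]' --gripper '[-1, -1, -1, -1, -1, -1, -1, -1, -1, -1]'

```text
time_s: 16.95
position: [0.5302, 0.1746, 0.2395]
tool_rot: [[-0.011, -1.0, 0.001], [-1.0, 0.011, -0.003], [0.003, -0.001, -1.0]]
ft_force: [0.3, -7.2, 5.8]
grip_width: 0.0139
```

Call:
jog_arm --dr '[[0, 0, 0], [0, 0, 0], [0, 0, 0], [0, 0, 0], [0, 0, 0], [0, 0, 0], [0, 0, 0], [0, 0, 0], [0, 0, 0], [0, 0, 0]]' --slide '[[-0.001, 0, 0], [-0.001, 0, 0], [-0.0015, 0, 0], [-0.0015, 0, 0], [-0.0015, 0, 0], [-0.0015, 0, 0], [-0.0015, 0, 0], [-0.001, 0, 0], [-0.001, 0, 0], [-0.001, 0, 0]]' --gripper '[-1, -1, -1, -1, -1, -1, -1, -1, -1, -1]'

```text
time_s: 17.95
position: [0.5302, 0.1871, 0.2392]
tool_rot: [[-0.011, -1.0, 0.001], [-1.0, 0.011, -0.003], [0.003, -0.001, -1.0]]
ft_force: [0.6, -5.0, 4.6]
grip_width: 0.0137
```

Call:
jog_arm --dr '[[0, 0, 0], [0, 0, 0], [0, 0, 0], [0, 0, 0], [0, 0, 0], [0, 0, 0], [0, 0, 0], [0, 0, 0], [0, 0, 0], [0, 0, 0]]' --slide '[[-0.0005, 0, 0], [-0.0005, 0, 0], [-0.0005, 0, 0], [0, 0, 0], [0, 0, 0], [0, 0, 0], [0, 0, 0], [0, 0, 0], [0, 0, 0], [0, 0, 0]]' --gripper '[-1, -1, -1, -1, -1, -1, -1, -1, -1, -1]'

```text
time_s: 18.95
position: [0.5302, 0.1887, 0.2391]
tool_rot: [[-0.011, -1.0, 0.001], [-1.0, 0.011, -0.003], [0.003, -0.001, -1.0]]
ft_force: [0.5, -5.9, 3.2]
grip_width: 0.014
```

Call:
jog_arm --dr '[[0, 0, 0], [0, 0, 0], [0, 0, 0], [0, 0, 0], [0, 0, 0], [0, 0, 0], [0, 0, 0], [0, 0, 0], [0, 0, 0], [0, 0, 0]]' --slide '[[-0.0005, 0, 0], [-0.0005, 0, 0], [0, 0, 0], [0, 0, 0], [0, 0, 0], [0, 0, 0], [0, 0, 0], [0, 0, 0], [0, 0, 0], [0, 0, 0]]' --gripper '[-1, -1, -1, -1, -1, -1, -1, -1, -1, -1]'

```text
time_s: 19.95
position: [0.5298, 0.1909, 0.2391]
tool_rot: [[-0.01, -1.0, -0.0], [-1.0, 0.01, 0.0], [-0.0, 0.0, -1.0]]
ft_force: [-0.1, 0.4, -4.3]
grip_width: 0.0138
```

```bash
python3 - <<'E'
from rig import observe, viewer
from h import *
import cv2
np.set_printoptions(precision=4,suppress=True)
s=observe();print(s["time_s"],s["position"],s["grip_width"],s["wrist_torque"],s["ft_force"])
d=viewer.get_image("scene");a=d["pixels"]
cv2.imwrite("pics/i1.png",cv2.resize(a[165:225,390:490],None,fx=8,fy=8,interpolation=cv2.INTER_CUBIC))
E
```

```text
19.95 [0.5298 0.1909 0.2391] 0.013784914010993694 [ 0.0251 -0.0304  0.0192] [-0.0581  0.4077 -4.3439]
```

View pics/i1.png

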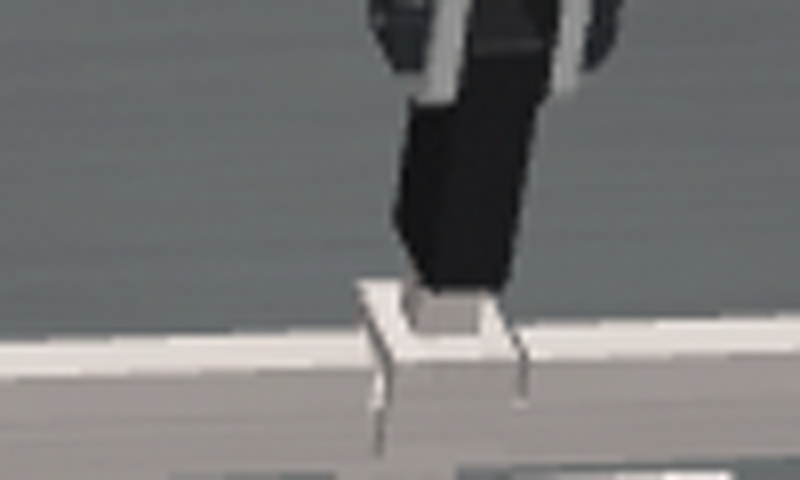

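Contact is gone: force is back to -4.3 N and the tool jumped forward, so the hook is entering the notch. I'll lower gently.

Call:
jog_arm --dr '[[0, 0, 0], [0, 0, 0], [0, 0, 0], [0, 0, 0], [0, 0, 0], [0, 0, 0], [0, 0, 0], [0, 0, 0], [0, 0, 0], [0, 0, 0]]' --slide '[[0, 0, 0.0005], [0, 0, 0.0005], [0, 0, 0], [0, 0, 0], [0, 0, 0], [0, 0, 0], [0, 0, 0], [0, 0, 0], [0, 0, 0], [0, 0, 0]]' --gripper '[-1, -1, -1, -1, -1, -1, -1, -1, -1, -1]'

```text
time_s: 21.0
position: [0.5298, 0.1908, 0.2381]
tool_rot: [[-0.01, -1.0, -0.0], [-1.0, 0.01, 0.0], [-0.0, 0.0, -1.0]]
ft_force: [-0.3, -1.0, -4.6]
grip_width: 0.0139
```

Call:
jog_arm --dr '[[0, 0, 0], [0, 0, 0], [0, 0, 0], [0, 0, 0], [0, 0, 0], [0, 0, 0], [0, 0, 0], [0, 0, 0], [0, 0, 0], [0, 0, 0]]' --slide '[[-0.0005, 0, 0], [-0.0005, 0, 0], [-0.0005, 0, 0], [0, 0, 0.0005], [0, 0, 0.0005], [0, 0, 0.0005], [0, 0, 0.0005], [0, 0, 0], [0, 0, 0], [0, 0, 0]]' --gripper '[-1, -1, -1, -1, -1, -1, -1, -1, -1, -1]'

```text
time_s: 22.0
position: [0.5298, 0.1923, 0.2362]
tool_rot: [[-0.01, -1.0, 0.0], [-1.0, 0.01, 0.0], [-0.0, -0.0, -1.0]]
ft_force: [-0.0, -0.6, -3.5]
grip_width: 0.0137
```

Call:
jog_arm --dr '[[0, 0, 0], [0, 0, 0], [0, 0, 0], [0, 0, 0], [0, 0, 0], [0, 0, 0], [0, 0, 0], [0, 0, 0], [0, 0, 0], [0, 0, 0]]' --slide '[[0, 0, 0.0005], [0, 0, 0.0005], [0, 0, 0.0005], [0, 0, 0.0005], [0, 0, 0.0005], [0, 0, 0.0005], [0, 0, 0.0005], [0, 0, 0.0005], [0, 0, 0], [0, 0, 0]]' --gripper '[-1, -1, -1, -1, -1, -1, -1, -1, -1, -1]'

```text
time_s: 23.0
position: [0.5298, 0.1923, 0.2321]
tool_rot: [[-0.01, -1.0, 0.0], [-1.0, 0.01, 0.0], [-0.0, -0.0, -1.0]]
ft_force: [0.1, -0.2, -5.1]
grip_width: 0.0137
```

Free, now 7.4 mm below the top. On towards the bottom (contact expected at 0.2295).

Call:
jog_arm --dr '[[0, 0, 0], [0, 0, 0], [0, 0, 0], [0, 0, 0], [0, 0, 0], [0, 0, 0], [0, 0, 0], [0, 0, 0], [0, 0, 0], [0, 0, 0]]' --slide '[[0, 0, 0.0005], [0, 0, 0.0005], [0, 0, 0.0005], [0, 0, 0.0005], [0, 0, 0.0005], [0, 0, 0], [0, 0, 0], [0, 0, 0], [0, 0, 0], [0, 0, 0]]' --gripper '[-1, -1, -1, -1, -1, -1, -1, -1, -1, -1]'

```text
time_s: 24.0
position: [0.5298, 0.1923, 0.2296]
tool_rot: [[-0.01, -1.0, -0.0], [-1.0, 0.01, 0.0], [-0.0, 0.0, -1.0]]
ft_force: [0.4, 0.3, -4.0]
grip_width: 0.0135
```

Call:
jog_arm --dr '[[0, 0, 0], [0, 0, 0], [0, 0, 0], [0, 0, 0], [0, 0, 0], [0, 0, 0], [0, 0, 0], [0, 0, 0], [0, 0, 0], [0, 0, 0]]' --slide '[[0, 0, 0.0003], [0, 0, 0], [0, 0, 0], [0, 0, 0], [0, 0, 0], [0, 0, 0], [0, 0, 0], [0, 0, 0], [0, 0, 0], [0, 0, 0]]' --gripper '[-1, -1, -1, -1, -1, -1, -1, -1, -1, -1]'

```text
time_s: 25.0
position: [0.5299, 0.1924, 0.2296]
tool_rot: [[-0.01, -1.0, 0.001], [-1.0, 0.01, 0.0], [-0.0, -0.001, -1.0]]
ft_force: [-1.0, -1.0, 0.8]
grip_width: 0.0137
```

```bash
python3 - <<'E'
from rig import observe, viewer
from h import *
import cv2
np.set_printoptions(precision=4,suppress=True)
s=observe();print(s["time_s"],s["position"],s["grip_width"],s["wrist_torque"],s["ft_force"])
d=viewer.get_image("scene");a=d["pixels"]
cv2.imwrite("pics/j1.png",cv2.resize(a[165:225,390:490],None,fx=8,fy=8,interpolation=cv2.INTER_CUBIC))
E
```

```text
25.0 [0.5299 0.1924 0.2296] 0.013651095064965538 [-0.0985  0.2024 -0.0087] [-0.9667 -1.0301  0.7822]
```

View pics/j1.png

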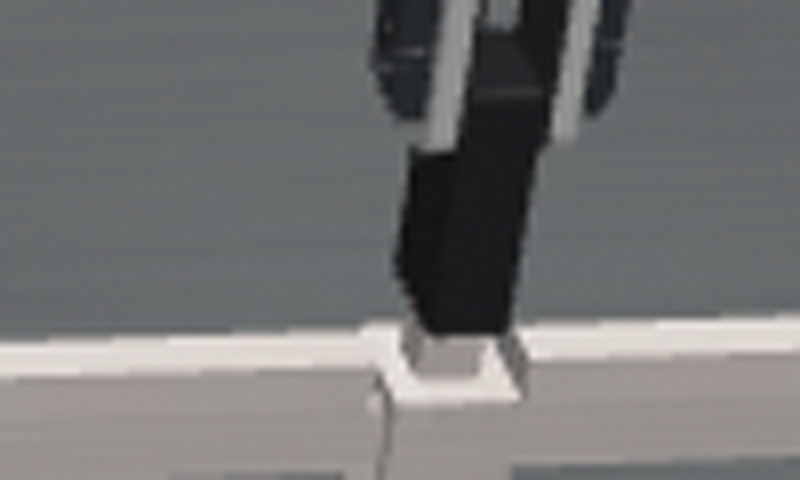

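The hook's roof sits 10 mm below the top edge and the bar carries the weight: it is fully in the notch. I'll release, wait, then rise.

Call:
jog_arm --dr '[[0, 0, 0], [0, 0, 0], [0, 0, 0], [0, 0, 0], [0, 0, 0], [0, 0, 0], [0, 0, 0], [0, 0, 0], [0, 0, 0], [0, 0, 0]]' --slide '[[0, 0, 0], [0, 0, 0], [0, 0, 0], [0, 0, 0], [0, 0, 0], [0, 0, 0], [0, 0, 0], [0, 0, 0], [0, 0, 0], [0, 0, 0]]' --gripper '[-0.6, -0.5, -0.4, -0.2, 0, 0.2, 0.4, 0.4, 0.4, 0.4]'

```text
time_s: 26.05
position: [0.5298, 0.1923, 0.2293]
tool_rot: [[-0.01, -1.0, -0.0], [-1.0, 0.01, 0.0], [-0.0, 0.0, -1.0]]
ft_force: [0.0, -0.3, 0.1]
grip_width: 0.0596
```

Call:
jog_arm --dr '[[0, 0, 0], [0, 0, 0], [0, 0, 0], [0, 0, 0], [0, 0, 0], [0, 0, 0], [0, 0, 0], [0, 0, 0], [0, 0, 0], [0, 0, 0]]' --slide '[[0, 0, 0], [0, 0, -0.005], [0, 0, -0.01], [0, 0, -0.015], [0, 0, -0.02], [0, 0, -0.02], [0, 0, -0.02], [0, 0, -0.01], [0, 0, 0], [0, 0, 0]]' --gripper '[0.4, 0.4, 0.4, 0.4, 0.4, 0.4, 0.4, 0.4, 0.4, 0.4]'

```text
time_s: 27.05
position: [0.5297, 0.1923, 0.3287]
tool_rot: [[-0.01, -1.0, -0.001], [-1.0, 0.01, -0.0], [0.0, 0.001, -1.0]]
ft_force: [-0.2, -0.0, -0.7]
grip_width: 0.0598
```

```bash
python3 - <<'E'
from rig import observe, viewer
from h import *
import cv2
np.set_printoptions(precision=4,suppress=True)
s=observe();print(s["time_s"],s["position"],s["grip_width"],s["ft_force"])
v=[viewer.get_image(n)["pixels"] for n in ["scene","side"]]
cv2.imwrite("pics/k.png",np.hstack([cv2.resize(v[0][130:370,330:570],(400,400)),cv2.resize(v[1][170:410,180:420],(400,400))]))
E
```

```text
27.05 [0.5297 0.1923 0.3287] 0.05984246753800254 [-0.1802 -0.003  -0.7339]
```

View pics/k.png

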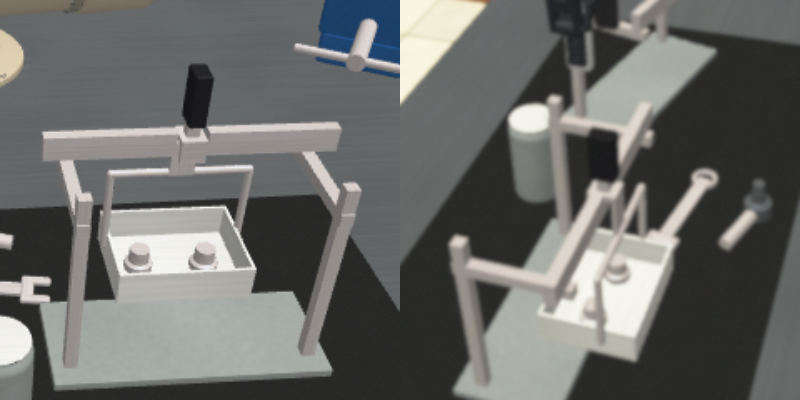

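The basket hangs in the notch, level, with both bushes in the tray and the gripper clear. I'll wait a second and compare pictures for any sway.

Call:
jog_arm --dr '[[0, 0, 0], [0, 0, 0], [0, 0, 0], [0, 0, 0], [0, 0, 0], [0, 0, 0], [0, 0, 0], [0, 0, 0], [0, 0, 0], [0, 0, 0]]' --slide '[[0, 0, 0], [0, 0, 0], [0, 0, 0], [0, 0, 0], [0, 0, 0], [0, 0, 0], [0, 0, 0], [0, 0, 0], [0, 0, 0], [0, 0, 0]]' --gripper '[0.4, 0.4, 0.4, 0.4, 0.4, 0.4, 0.4, 0.4, 0.4, 0.4]'

```text
time_s: 28.15
position: [0.5298, 0.1923, 0.3293]
tool_rot: [[-0.01, -1.0, 0.0], [-1.0, 0.01, 0.0], [-0.0, -0.0, -1.0]]
ft_force: [0.5, -0.5, -0.5]
grip_width: 0.06
```

```bash
python3 - <<'E'
from rig import observe, viewer
from h import *
import cv2
v=[viewer.get_image("scene")["pixels"][130:370,330:570].astype(int) for _ in range(5)]
for w in v[1:]: print(np.abs(w-v[0]).max(), np.abs(w-v[0]).mean())
o=cv2.imread("pics/k.png")[:,:400].astype(int); n=cv2.resize(v[-1].astype('uint8'),(400,400)).astype(int)
print((np.abs(n-o).max(2)>40).sum())
d=viewer.get_image("scene");cv2.imwrite("pics/l.png",cv2.resize(d["pixels"][160:230,390:490],None,fx=8,fy=8,interpolation=cv2.INTER_CUBIC))
E
```

```text
56 0.5780960648148148
55 0.5517418981481481
54 0.5320949074074074
55 0.5474768518518518
23
```

View pics/l.png

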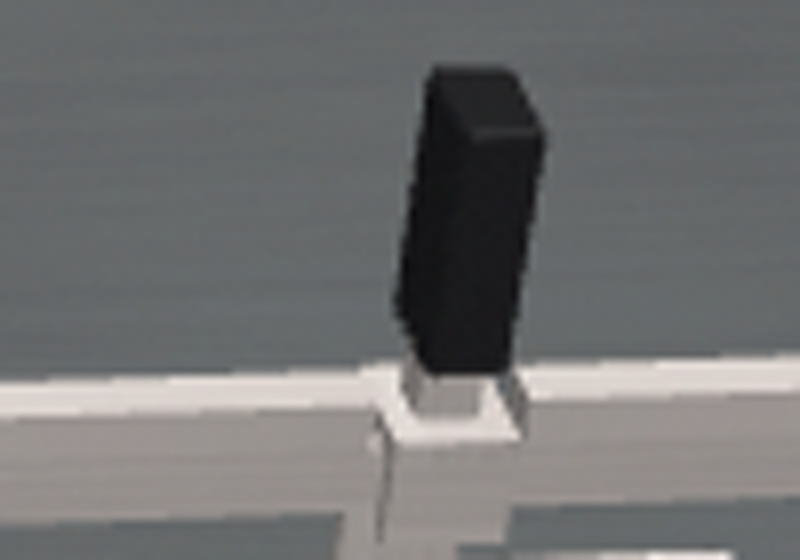

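Only 23 pixels changed over the second, so at most a slight sway. There's plenty of time, so I'll let it settle further.

Call:
jog_arm --dr '[[0, 0, 0], [0, 0, 0], [0, 0, 0], [0, 0, 0], [0, 0, 0], [0, 0, 0], [0, 0, 0], [0, 0, 0], [0, 0, 0], [0, 0, 0]]' --slide '[[0, 0, 0], [0, 0, 0], [0, 0, 0], [0, 0, 0], [0, 0, 0], [0, 0, 0], [0, 0, 0], [0, 0, 0], [0, 0, 0], [0, 0, 0]]' --gripper '[0.4, 0.4, 0.4, 0.4, 0.4, 0.4, 0.4, 0.4, 0.4, 0.4]'

```text
time_s: 29.45
position: [0.5298, 0.1923, 0.3293]
tool_rot: [[-0.01, -1.0, 0.0], [-1.0, 0.01, -0.0], [0.0, -0.0, -1.0]]
ft_force: [0.1, 0.4, -0.5]
grip_width: 0.06
```

Call:
jog_arm --dr '[[0, 0, 0], [0, 0, 0], [0, 0, 0], [0, 0, 0], [0, 0, 0], [0, 0, 0], [0, 0, 0], [0, 0, 0], [0, 0, 0], [0, 0, 0]]' --slide '[[0, 0, 0], [0, 0, 0], [0, 0, 0], [0, 0, 0], [0, 0, 0], [0, 0, 0], [0, 0, 0], [0, 0, 0], [0, 0, 0], [0, 0, 0]]' --gripper '[0.4, 0.4, 0.4, 0.4, 0.4, 0.4, 0.4, 0.4, 0.4, 0.4]'

```text
time_s: 30.45
position: [0.5298, 0.1923, 0.3293]
tool_rot: [[-0.01, -1.0, -0.0], [-1.0, 0.01, 0.0], [-0.0, 0.0, -1.0]]
ft_force: [0.9, -0.3, 0.6]
grip_width: 0.0598
```

```bash
python3 - <<'E'
from rig import observe, viewer, env
from h import *
import cv2
v=[viewer.get_image("scene")["pixels"][130:370,330:570].astype(int) for _ in range(6)]
for w in v[1:]: print(np.abs(w-v[0]).max(), (np.abs(w-v[0]).max(2)>25).sum(), cv2.phaseCorrelate(v[0][100:200,50:180].mean(2),w[100:200,50:180].mean(2)))
s=observe();print(s["time_s"],s["ft_force"])
print(env.close_job())
E
```

```text
52 7 ((0.4815796733328881, -0.002313381405279813), 0.9998593919050559)
54 23 ((0.49511738891943935, -0.017069812103251536), 1.0011208102781088)
54 22 ((0.5170630547661261, -0.018688972857681563), 0.9994861096609097)
51 6 ((0.48564077905126624, -0.01902375337253659), 0.9996118450126877)
22 0 ((0.5073075886304395, -0.00833979969393539), 1.0024010563191368)
30.75 [-0.38143665 -0.40232076 -0.17291842]
the job is handed in; nothing more can be done
None
```

The wash basket now hangs in the notch of the notched bar with the gripper clear of it, and I handed the job in at about 31 s of the 72 s allowed.

- **Transfer:** I gripped the basket at 80 N, lifted it 36 mm off the plain bar and backed it out. I then turned it about 13° and hung it on the notched bar about 30 mm short of the notch, without setting it down.
- **Finding the notch:** I slid the hook along the bar at roughly 8–14 N, measured at the end of each move, until contact was lost at y ≈ 0.190. I then lowered it to the bottom of the notch, meeting light contact of about 5 N.
- **Seating:** The tool was 9.9 mm lower than when the hook rested on top of the bar, so the roof sits about 10 mm down. I released it there and rose 100 mm.
- **Last checks:** The pictures showed the hook in the notch, the basket level and both bushes in the tray. The spanner, can and tie-rod end looked undisturbed by eye. I did not measure them.
- **Sway check:** This check was not fully clean. A few edge pixels (up to 23) still changed between frames. The picture-shift figure gave about 0.5 pixel throughout, but it did not grow and the last frame matched the first, so I took it as image noise rather than motion.

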